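Seat and latch a keyed condenser insert

TASK

Pick up the condenser insert with the orange wing grip and fit it into the well of the condenser carrier: the lugs in the well have been turned to an unknown angle, so feel gently for the one orientation in which the notched foot drops over them, never pressing it on the carrier with 40 N or more, until the flange lies flat on the carrier's top. Then let go and push the red latch post fully towards the well so that the latch covers the flange. Leave the spare insert (blue grip) and the other things on the bench where they are.

Things in the scene. Friction and masses are not known exactly. Their poses are not given: they have to be found in the camera images.
- insert: Loose condenser insert, 0.2 to 0.3 kg, upright. Origin: centre of its underside, z up its axis. Foot 48 mm across, z = 0 to 28 mm; black flange 60 mm across, z = 28 to 34 mm. Foot has three notches, open below and outwards, 9.5 mm wide, 17 mm high, at 0, 100 and 220 degrees (anticlockwise from above, from its +x). White flange ticks mark them, the long one at +x.
- wing (a point): Middle of the orange wing grip on the insert: 12 mm thick along the insert's x, 36 mm long along its y, from 34 to 62 mm above the insert's underside; this point lies at 48 mm. Grip it across the 12 mm.
- carrier: Fixed condenser carrier, upright, turned somewhat about z. Origin: on the bench below the well's axis. Black block 110 mm (x) by 120 mm (y), top at z = 40 mm; white latch bed on to y = -122 mm. Well on the z axis, 51 mm across, floor at z = 10 mm. White line on top at +x. Insert home: flange on the top, insert origin at z = 12 mm. Out of line: foot stands on the lugs, z = 26 mm.
- well_mouth (a point): Centre of the well's mouth, level with the carrier's top (40 mm above the bench).
- lug_level (a point): On the well's axis, level with the tops of the three steel lugs (26 mm above the bench). Lugs 7 mm wide reach from the wall to 17 mm from the axis, at 0, 100 and 220 degrees like the notches, but all turned together about z by an unknown angle, -0.7 to +0.7 rad from the carrier's +x; they hold firm there. Play once lined up: about 0.06 rad either way.
- latch_post (a point): Centre of the top of the red latch post: upright, 14 mm across, 30 mm tall, its top 83 mm above the bench. It stands on the steel latch plate (30 mm wide, top at 53 mm), 80 mm (drawn back) to 64 mm from the well's axis on the carrier's -y side. Aluminium guides flank the plate, 17 to 25 mm off its middle line, tops at 54 mm.
- latch (a joint): Travel of the latch (m): 0 drawn back, 0.016 fully home. It slides along the carrier's +y, towards the well, with about 2 N friction, and stays where it is left. Home, the plate's end lies 22 mm from the well's axis, 2 mm above a fully seated flange.
- spare: Spare insert with a blue wing grip, same outline but no notches; loose. Leave alone. Origin: centre of its underside.
- canister: Loose clear jar with a black cap, 44 mm across, 70 mm high. Leave alone. Origin: centre of its underside.
- slide_box: Loose green slide box, 82 x 102 x 34 mm. Leave alone. Origin: centre of its underside.
- dish: Loose white shallow dish, 90 mm across, 16 mm high. Leave alone. Origin: centre of its underside.
- hexdriver: Loose yellow-handled driver, 160 mm long, lying. Leave alone. Origin: its middle, on the bench.
- mouse: Loose white computer mouse, 110 x 58 x 24 mm. Leave alone. Origin: centre of its underside.
Mind the look-alikes: they are no part of the job. What is shaped like the insert but pink is not meant. What is shaped like the carrier but brown is not meant.

How it is judged:
On the way, in this order (a step that is already met when the one before it is completed fails the run):
1. the insert is picked up off the bench (height (world z) of insert above 0.045 m), for 0.1 s.
2. the insert is fully home in the well while the latch is still open (z of insert in the frame of carrier between 0.009 and 0.015 m and horizontal distance between insert and well_mouth below 0.005 m and angle between insert's own z axis and vertical below 0.06 rad and value of joint latch below 0.007 m), for 0.2 s.
3. the latch is pushed home (value of joint latch above 0.0125 m), for 0.2 s.
At the end, for the whole second after the job is handed in: The insert stands upright (within 0.06 rad) and at rest in the carrier's well, within 5 mm of its axis, its origin 9 to 15 mm above the carrier's origin (fully home is 12 mm), not held; the latch has travelled more than 12.5 mm (z of insert in the frame of carrier between 0.009 and 0.015 m and horizontal distance between insert and well_mouth below 0.005 m and angle between insert's own z axis and vertical below 0.06 rad and value of joint latch above 0.0125 m and linear speed of insert below 0.01 m/s and contact force between insert and the fingers below 0.005 N); the robot touches nothing.
It fails at once if the insert and the carrier press on each other with more than 40 N (contact force between insert and carrier above 40 N).
It fails at once if the spare insert is moved by more than 20 mm (distance of spare from where it was at the start of the episode above 0.02 m).
It fails at once if another loose thing on the bench (canister, slide box, dish, driver, mouse) is moved by more than 20 mm (distance of any of canister, slide_box, dish, hexdriver, mouse from where it was at the start of the episode above 0.02 m).
It also fails if it takes over 72 s, if anything falls off the work surface, if the arm or the gripper's body presses on something with over 40 N, if the wrist force passes 120 N, or if a joint passes its speed limit or range.

ROBOT

A 7-joint arm with a two-finger parallel gripper is mounted at the origin on the work surface. World frame = base frame: x ahead of the robot, y to its left, z up, the work surface at z = 0. Lengths are in m, angles in rad, forces in N, time in s.
With the tool pointing down it reaches from about 0.4 to 0.85 m from the base axis. Payload 6.9 kg.
Tool frame: the origin (TCP) lies midway between the tips of the shut fingers; the grasp point (between the pads) lies behind it (ctrl.pinch_z is the z of the grasp point in the tool frame, in m); z points along the fingers, y is the direction in which the jaws open and shut (so a half turn about z gives the same grasp; the last joint's range is limited). The gripper opens to 85 mm and grips with 20 to 120 N. Pads are 22 mm wide; open, the fingers measure 114 mm over their backs; the gripper's body (76 mm by 85 mm) begins 54 mm behind the grasp point. The pads swing forward as they close: fully open they stand 13 mm farther back than shut.
Start: joints at [1.415, 0.507, -0.238, 1.5, 0.126, 1.149, -0.155], TCP at [0.161, -0.604, 0.231] pointing down, gripper open.
Joint ranges: [-3.08, 3.08], [-0.24, 2.05], [-1.43, 1.35], [0, 2.5], [-1.52, 4.66], [0.17, 1.96], [-2.89, 2.89]. Speed limits (rad/s): [2.39, 2.39, 3.14, 3.14, 3.14, 3.14, 3.14].

INTERFACE

Orientations are given as a unit quaternion [w, x, y, z].
In Python, from station import ctrl, get_state, vision, ticket, models gives the robot as it stands. Calls block until the motion is done:
- ctrl.movep(position, orientation): joint-space move of the TCP to a pose.
- ctrl.movel(position, frame=None, max_speed=0.15): straight line of the TCP; frame=None keeps the orientation; max_speed is the mean speed in m/s.
- ctrl.set_joints(angles): joint-space move.
- ctrl.ungrasp() and ctrl.close_gripper(force=None): open the fingers fully, or close them until they stop; force is the grip in N (None keeps the last).
- ctrl.pause(seconds).
- ctrl.ik(position, orientation): joint angles nearest the present ones, or None.
- get_state(): the state.
- vision.grab_frame(name): name is "scene" or "top"; returns (picture, depth): 480x640x3 uint8, blue, green, red; 480x640 float32, m along the optical axis (not along the pixel's ray), 0 where there is no reading.
- vision.camera_info(name): a dict with "mtx" (3x3 intrinsics, pixels), "R" (3x3) and "t" (3): a world point X has camera coordinates R X + t. Camera axes: x right, y down, z forward; pixel columns grow to the right and rows downward; lengths in m; the calibration is good to about 2 mm. A picture is of the moment at which its call begins. camera_info takes no time and is no camera call.
A pose or a line that the arm cannot do raises ctrl.Unreachable and nothing moves.
- ticket.close_job(): hands the job in, once; it reports no verdict.
Trained networks look in the newest picture that a camera, given by its name, has taken for a name from the list of things; names that differ only in an ending like _2 or _b are one class to them, and where a whole thing is asked for, a point or a joint stands for the part that bears it (a point fixed in the world has none). Each returns a list of dicts, best first, with "p" (0 to 1); they miss things now and then, are a little off and sometimes report something else, mostly with a low value. They report only what shows in the picture. A call takes as long as a camera call. They do not tell look-alikes from the thing itself.
- models.recognise(camera, target): "point" ([column, row] in pixels, amid what is visible of it).
- models.masks_of(camera, target): "mask" (480x640 bool, what is visible of it) and "point" ([column, row] in pixels, amid what is visible of it).
The state is a dict: "time": time; "qpos": joint angles; "qd": joint speeds; "tau": joint torques, N m; "tcp_pos": TCP position; "eef_rot": TCP orientation; "contact_force": force on the tool from outside, world axes, zero at the start; "wrist_torque": the same for the moment, N m; "width": finger opening in m.
Only numpy, scipy, OpenCV 4.12 (cv2) and the standard library are available. Lean on these libraries where they do the work, as an engineer would, in place of code of your own. Each camera call takes 0.05 s, during which the arm holds its last target.

## Working session

There is one attempt and no reset: what is moved stays moved. The work goes in short steps, each a Python script; the robot and the scene stay as the last script left them, time stands still between calls to the robot, and variables do not carry over. Pictures are saved under pics/ and viewed, and the job is handed in when it is done.

```bash
ls; mkdir -p pics
python3 - <<'E'
from station import ctrl, get_state, vision, ticket, models
import cv2
s=get_state(); print(s, ctrl.pinch_z)
for n in ("scene","top"):
    p,d=vision.grab_frame(n); cv2.imwrite(f"pics/{n}0.png",p)
    c=vision.camera_info(n); print(n,c)
    for t in ("insert","carrier","latch_post"):
        print(t,[(r['p'],r['point']) for r in models.recognise(n,t)][:5])
E
```

```text
pics
{'time': 0.0, 'qpos': array([ 1.41548886,  0.50832551, -0.23751683,  1.50116325,  0.12566637,
        1.14889575, -0.15479751]), 'qd': array([-0.00063923,  0.00043712, -0.00111858,  0.00027075, -0.00059753,
       -0.00172288, -0.00108986]), 'tau': array([ 3.74089386e-04, -6.20598078e+01, -2.18660608e+00, -2.49651521e+01,
        1.27735428e-02,  1.17948456e-02,  7.13021535e-07]), 'tcp_pos': array([ 0.16095974, -0.60338091,  0.23042655]), 'eef_rot': array([-8.95088017e-04,  9.91508907e-01,  1.30035656e-01, -1.22939887e-04]), 'contact_force': array([0.08114011, 0.74634175, 0.17749717]), 'wrist_torque': array([ 0.00207957,  0.01703277, -0.06168744]), 'width': 0.08534966735313677} -0.0187
scene {'mtx': array([[466.76864186,   0.        , 319.83227228],
       [  0.        , 466.76864186, 238.01034872],
       [  0.        ,   0.        ,   1.        ]]), 'R': array([[-0.08081607,  0.99655314,  0.01872409],
       [ 0.66255429,  0.06774567, -0.74594392],
       [-0.74464124, -0.04787853, -0.6657455 ]]), 't': array([-0.01726046, -0.26697562,  1.56175774])}
insert [(0.96, [341.0, 267.7]), (0.94, [339.7, 242.3])]
carrier [(0.66, [228.0, 263.2]), (0.64, [261.2, 212.9])]
latch_post [(0.69, [205.7, 248.1]), (0.57, [229.0, 259.7]), (0.53, [245.0, 200.5])]
top {'mtx': array([[544.96959134,   0.        , 325.10929062],
       [  0.        , 544.96959134, 240.37855359],
       [  0.        ,   0.        ,   1.        ]]), 'R': array([[-0.00524502, -0.99997217, -0.00530571],
       [-0.98181473,  0.00615653, -0.18974177],
       [ 0.18976915,  0.00421403, -0.98181969]]), 't': array([0.04459174, 0.52519458, 1.64957848])}
insert []
carrier [(0.78, [379.9, 303.3]), (0.74, [390.7, 238.1])]
latch_post [(0.71, [303.3, 236.2]), (0.49, [391.2, 298.8]), (0.46, [405.3, 241.7])]
```

View pics/scene0.png

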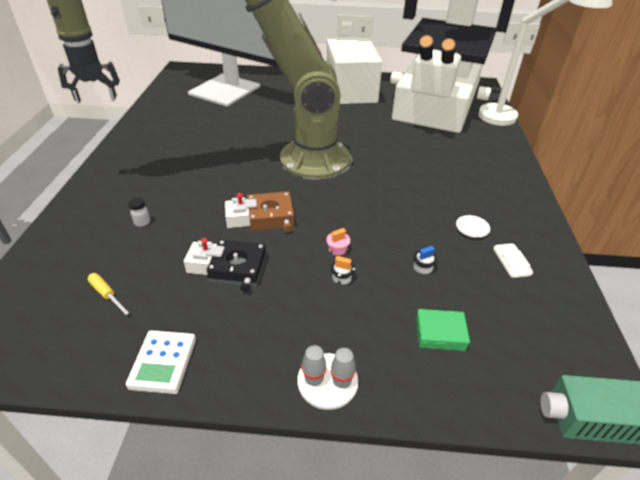

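View pics/top0.png

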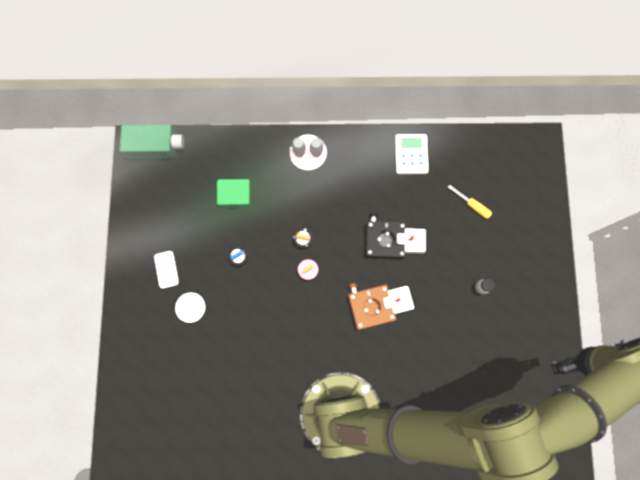

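Run:
```python
import cv2
s=cv2.imread('pics/scene0.png');t=cv2.imread('pics/top0.png')
cv2.imwrite('pics/sc1.png',cv2.resize(s[170:310,180:380],None,fx=4,fy=4,interpolation=cv2.INTER_CUBIC))
cv2.imwrite('pics/tc1.png',cv2.resize(t[190:340,250:450],None,fx=4,fy=4,interpolation=cv2.INTER_CUBIC))
```

```text
(no output)
```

View pics/sc1.png

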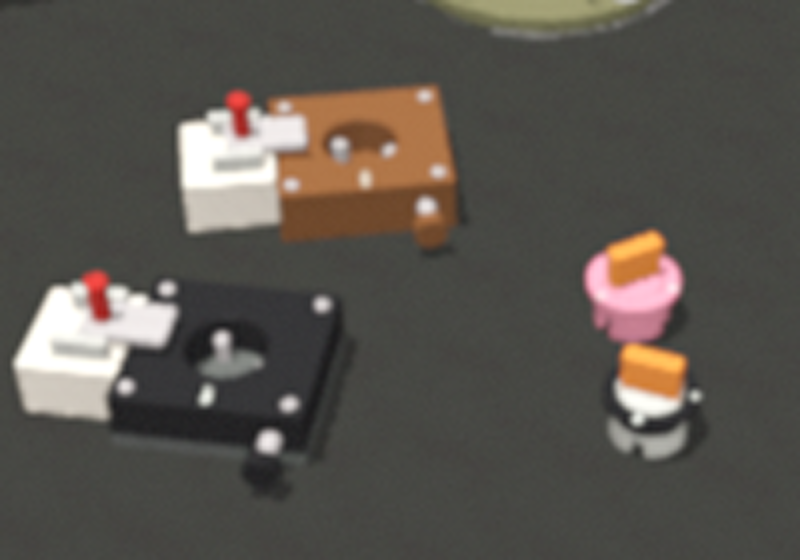

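View pics/tc1.png

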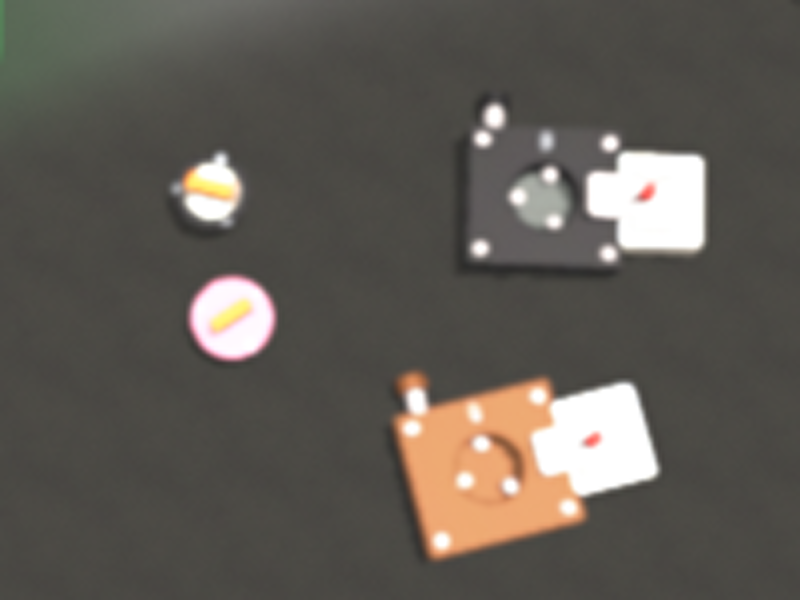

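The insert candidates (scene view) are the orange-wing black-flange one at (341,268), the pink one at (340,242), and the blue-grip spare at (425,258). The black-flanged one at top (303,238) is meant. For the carrier, the black one at scene (228,263) / top (386,240) is meant, not the brown one. The crops confirm both. Next I measure their poses.

```bash
cat > h.py <<'E'
from station import ctrl, get_state, vision, ticket, models
import cv2, numpy as np
from scipy.optimize import least_squares
CI={n:vision.camera_info(n) for n in("scene","top")}
def proj(n,X):
    c=CI[n];X=np.atleast_2d(X);q=X@c["R"].T+c["t"];u=q@c["mtx"].T;return u[:,:2]/u[:,2:]
def back(n,uv,z):
    c=CI[n];uv=np.atleast_2d(uv);r=np.c_[uv,np.ones(len(uv))]@np.linalg.inv(c["mtx"]).T@c["R"]
    o=-c["R"].T@c["t"];return o+r*((z-o[2])/r[:,2])[:,None]
def frame(x,y,yaw,P):
    P=np.atleast_2d(P).astype(float);c,s=np.cos(yaw),np.sin(yaw)
    return np.c_[x+c*P[:,0]-s*P[:,1],y+s*P[:,0]+c*P[:,1],P[:,2]]
def circ(r,z,n=72):
    a=np.linspace(0,2*np.pi,n);return np.c_[r*np.cos(a),r*np.sin(a),0*a+z]
def overlay(n,img,polys,box,k,fn):
    u0,v0,u1,v1=box;o=cv2.resize(img[v0:v1,u0:u1],None,fx=k,fy=k,interpolation=cv2.INTER_CUBIC)
    for P,col in polys:
        q=((proj(n,P)-[u0,v0]+.5)*k-.5)
        cv2.polylines(o,[np.round(q*8).astype(int)],False,col,1,cv2.LINE_AA,3)
    cv2.imwrite(fn,o)
E
python3 - <<'E'
from h import *
imgs={n:cv2.imread(f'pics/{n}0.png') for n in CI}
# rough
for nm,uv,z in (("well",(250+541/4-.4,190+198/4-.4),.04),("ins",(250+209/4-.4,190+191/4-.4),.034),("pink",(308,269.5),.034),("post",(411.3,237.8),.083)):
    print(nm,back("top",uv,z))
for nm,uv,z in (("well",(180+226/4,170+350/4),.04),("ins",(180+652/4,170+395/4),.034),("post",(180+95/4,170+278/4),.083)):
    print(nm,back("scene",uv,z))
# blobs
for n,b,k in(("top",(360,205,430,270),1),("top",(288,225,318,252),1)):
    u0,v0,u1,v1=b;g=cv2.cvtColor(imgs[n],cv2.COLOR_BGR2GRAY)[v0:v1,u0:u1].astype(float)
    loc=[(g[i,j],i,j) for i in range(2,g.shape[0]-2) for j in range(2,g.shape[1]-2) if g[i,j]==g[i-1:i+2,j-1:j+2].max() and g[i,j]>110]
    for v,i,j in loc:
        w=g[i-1:i+2,j-1:j+2]; w=np.clip(w-g[i-2:i+3,j-2:j+3].min(),0,None)
        yy,xx=np.mgrid[-1:2,-1:2]
        print(n,round(v),np.round([u0+j+(w*xx).sum()/w.sum(),v0+i+(w*yy).sum()/w.sum()],2))
for n in CI:
  for t in("insert","carrier","latch_post"):
    pass
# overlay with first guess
x,y=back("top",(250+541/4-.4,190+198/4-.4),.04)[0,:2];yaw=0.02
def polys(x,y,yaw,th):
    G=(0,255,0);Y=(0,255,255);L=[]
    L.append((frame(x,y,yaw,[[55,60,40],[-55,60,40],[-55,-60,40],[55,-60,40],[55,60,40]]@np.diag([.001]*3)),G))
    L.append((frame(x,y,yaw,circ(.0255,.04)),G))
    L.append((frame(x,y,yaw,circ(.007,.083)+[0,-.08,0]),(255,0,255)))
    for a in(0,100,220):
        a=np.radians(a)+th
        L.append((frame(x,y,yaw+a,[[.0255,-.0035,.026],[.017,-.0035,.026],[.017,.0035,.026],[.0255,.0035,.026]]),Y))
    return L
print(x,y)
overlay("top",imgs["top"],polys(x,y,yaw,-.28),(355,205,435,265),10,"pics/o1.png")
overlay("scene",imgs["scene"],polys(x,y,yaw,-.28),(180,230,280,300),8,"pics/o2.png")
E
```

```text
well [[ 0.53036413 -0.14589712  0.04      ]]
ins [[0.53880191 0.11495237 0.034     ]]
pink [[0.43645637 0.09547813 0.034     ]]
post [[ 0.52552147 -0.22223958  0.083     ]]
well [[ 0.53488615 -0.14495818  0.04      ]]
ins [[0.54161653 0.11689553 0.034     ]]
post [[ 0.52460546 -0.22282482  0.083     ]]
top 255 [373.03 218.03]
top 255 [373.9  218.03]
top 255 [373.03 218.98]
top 255 [370.06 224.05]
top 215 [386.07 224.96]
top 255 [402.02 225.08]
top 255 [402.01 225.84]
top 255 [406.04 229.1 ]
top 255 [407.   229.06]
top 255 [407.99 229.07]
top 255 [409.   229.08]
top 255 [410.   229.08]
top 255 [411.   229.08]
top 255 [411.99 229.09]
top 255 [412.97 229.12]
top 255 [413.98 229.15]
top 255 [414.99 229.18]
top 255 [415.99 229.2 ]
top 255 [416.99 229.21]
top 255 [417.99 229.23]
top 255 [419.   229.24]
top 255 [420.   229.25]
top 255 [421.   229.25]
top 255 [421.99 229.25]
top 255 [405.18 230.02]
top 255 [406. 230.]
top 255 [407. 230.]
top 255 [408. 230.]
top 255 [409. 230.]
top 255 [410. 230.]
top 255 [411. 230.]
top 255 [412. 230.]
top 255 [413. 230.]
top 255 [414. 230.]
top 255 [415. 23
[... 9435 characters left out ...]
op 255 [300.94 240.12]
top 255 [301.95 240.21]
top 255 [302.95 240.3 ]
top 255 [298.05 240.95]
top 255 [299. 241.]
top 255 [300. 241.]
top 255 [301. 241.]
top 255 [302. 241.]
top 255 [302.99 241.01]
top 255 [303.96 241.05]
top 255 [304.97 241.07]
top 255 [305.97 241.04]
top 255 [299.06 241.94]
top 255 [300.01 241.99]
top 255 [301. 242.]
top 255 [302. 242.]
top 255 [303. 242.]
top 255 [304. 242.]
top 255 [304.99 241.99]
top 255 [305.92 241.93]
top 255 [300.07 242.87]
top 255 [301.03 242.94]
top 255 [302.01 242.97]
top 255 [302.99 242.96]
top 255 [303.98 242.94]
top 255 [304.94 242.88]
0.5303641283961003 -0.14589711942941777<stdin>:15: RuntimeWarning: invalid value encountered in scalar divide
```

View pics/o1.png

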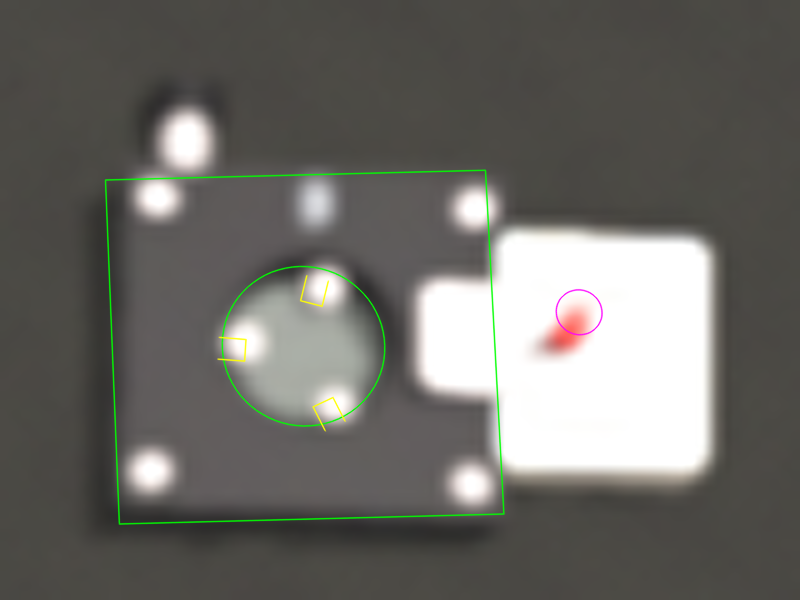

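View pics/o2.png

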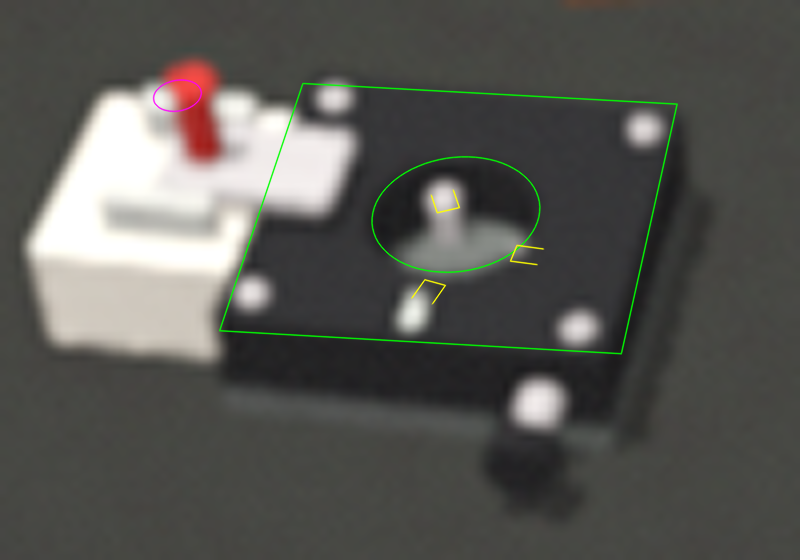

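The overlay is close. The black carrier sits at top about (386,240), turned slightly clockwise. I'll fit both poses by least squares on blob centroids from both cameras.

```bash
cat > fit.py <<'E'
from h import *
imgs={n:cv2.imread(f'pics/{n}0.png') for n in CI}
def cen(n,u,v,r=3):
    g=cv2.cvtColor(imgs[n],cv2.COLOR_BGR2GRAY).astype(float)
    for _ in range(4):
        i,j=int(round(v)),int(round(u));w=g[i-r:i+r+1,j-r:j+r+1];w=np.clip(w-np.median(w)-20,0,None)
        yy,xx=np.mgrid[-r:r+1,-r:r+1];u,v=j+(w*xx).sum()/w.sum(),i+(w*yy).sum()/w.sum()
    return u,v
sg=[(1,1),(1,-1),(-1,1),(-1,-1)]
scr={"top":[cen("top",*p) for p in((370.2,224.5),(402,225.4),(370,251.9),(402,253))],
"scene":[cen("scene",180+u/8,230+v/8) for u,v in((579,328),(252,293),(645,129),(336,97))]}
print({k:np.round(v,1).tolist() for k,v in scr.items()})
# screw order: (+x,+y),(+x,-y),(-x,+y),(-x,-y)
def res(p,cams):
    x,y,yaw,a,b=p;r=[]
    for n in cams:
        P=frame(x,y,yaw,[[s*a,t*b,.0415] for s,t in sg]);r+=list((proj(n,P)-scr[n]).ravel())
    return r
for cams in(["top"],["scene"],["top","scene"]):
    f=least_squares(res,[.53,-.146,-.03,.04,.046],args=(cams,));print(cams,np.round(f.x,4),np.round(f.cost,3))
x,y,yaw,a,b=f.x
lt=[cen("top",355+u/10-.45,205+v/10-.45,2) for u,v in((327,288),(245,342),(335,405))]
for z in (.026,.025):
    L=back("top",lt,z)[:,:2]-[x,y];L=L@np.array([[np.cos(yaw),-np.sin(yaw)],[np.sin(yaw),np.cos(yaw)]])
    print("lugs mm",np.round(L*1e3,1).tolist(),"deg",np.round(np.degrees(np.arctan2(L[:,1],L[:,0]))-[0,100,220],1))
# insert: ticks + wing
ti=np.array([cen("top",250+u/4-.4,190+v/4-.4,1) for u,v in((221,158),(175,189),(228,222))])
print(back("top",ti,.034))
def polys(x,y,yaw,th):
    G=(0,255,0);Y=(0,255,255);L=[]
    L.append((frame(x,y,yaw,[[55,60,40],[-55,60,40],[-55,-60,40],[55,-60,40],[55,60,40]]@np.diag([.001]*3)),G))
    L.append((frame(x,y,yaw,circ(.0255,.04)),G))
    L.append((frame(x,y,yaw,circ(.007,.083)+[0,-.08,0]),(255,0,255)))
    for a in(0,100,220):
        a=np.radians(a)+th
        L.append((frame(x,y,yaw+a,[[.0255,-.0035,.026],[.017,-.0035,.026],[.017,.0035,.026],[.0255,.0035,.026]]),Y))
    return L
def ipolys(x,y,yaw,z=0.,rf=.03):
    G=(0,255,0);L=[(frame(x,y,yaw,circ(rf,.034+z)),G),(frame(x,y,yaw,circ(.024,z)),G)]
    for h in(.034,.062):L.append((frame(x,y,yaw,np.array([[6,18],[-6,18],[-6,-18],[6,-18],[6,18]])@np.diag([.001]*2)@np.array([[1,0,0],[0,1,0]])+[0,0,h+z]),(255,0,255)))
    for a in(0,100,220):L.append((frame(x,y,yaw+np.radians(a),[[.022,0,.034+z],[.03,0,.034+z]]),(0,255,255)))
    return L
if __name__=="__main__":
    overlay("top",imgs["top"],polys(x,y,yaw,-.22),(355,205,435,265),10,"pics/o3.png")
    overlay("scene",imgs["scene"],polys(x,y,yaw,-.22),(180,230,280,300),8,"pics/o4.png")
    I=(.540,.1155,-.2)
    overlay("top",imgs["top"],ipolys(*I),(285,220,325,260),15,"pics/o5.png")
    overlay("scene",imgs["scene"],ipolys(*I),(315,220,375,290),8,"pics/o6.png")
    a=[cv2.imread(f"pics/o{i}.png") for i in(5,6)]
    H=560;cv2.imwrite("pics/o56.png",np.hstack([cv2.resize(a[0],(400,400)),cv2.resize(a[1],(343,400))]))
E
python3 fit.py
```

```text
{'top': [[370.7, 223.7], [402.5, 225.9], [369.6, 251.6], [403.3, 251.6]], 'scene': [[251.8, 270.6], [207.9, 263.8], [260.0, 245.6], [221.2, 241.8]]}
['top'] [ 0.5331 -0.1511 -0.0357  0.0428  0.0513] 0.934
['scene'] [ 0.5284 -0.1492 -0.0892  0.0427  0.0526] 1.88
['top', 'scene'] [ 0.5308 -0.1497 -0.0633  0.0428  0.0519] 6.947
lugs mm [[21.2, -3.9], [2.3, 20.5], [-15.6, -8.4]] deg [ -10.3  -16.4 -371.8]
lugs mm [[21.4, -4.0], [2.5, 20.4], [-15.4, -8.5]] deg [ -10.5  -17.  -371.2]fit.py:7: RuntimeWarning: invalid value encountered in scalar divide
  yy,xx=np.mgrid[-r:r+1,-r:r+1];u,v=j+(w*xx).sum()/w.sum(),i+(w*yy).sum()/w.sum()
Traceback (most recent call last):
  File "fit.py", line 27, in <module>
    ti=np.array([cen("top",250+u/4-.4,190+v/4-.4,1) for u,v in((221,158),(175,189),(228,222))])
                 ~~~^^^^^^^^^^^^^^^^^^^^^^^^^^^^^^^
  File "fit.py", line 6, in cen
    i,j=int(round(v)),int(round(u));w=g[i-r:i+r+1,j-r:j+r+1];w=np.clip(w-np.median(w)-20,0,None)
            ~~~~~^^^
ValueError: cannot convert float NaN to integer
```

```bash
python3 - <<'E'
s=open('fit.py').read()
i=s.index('scr={');j=s.index('print({k')
s=s[:i]+'''def ov(l,u0,v0,k): return (np.array(l)+.5)/k-.5+[u0,v0]
scr={"top":ov([(157,199),(473,208),(151,470),(469,483)],355,205,10),"scene":ov([(579,328),(252,293),(645,129),(336,97)],180,230,8)}
'''+s[j:]
i=s.index('lt=[');j=s.index('for z in (.026')
s=s[:i]+'lt=ov([(325,288),(243,342),(335,406)],355,205,10)\n'+s[j:]
i=s.index('ti=');j=s.index('def polys')
s=s[:i]+'''ti=ov([(221,158),(176,189),(228,222)],250,190,4)
def rt(p):return (proj("top",np.vstack([frame(p[0],p[1],p[2]+np.radians(a),[[.0275,0,.034]]) for a in(0,100,220)]))-ti).ravel()
fi=least_squares(rt,[.54,.115,-.2]);print("ins",np.round(fi.x,4),fi.cost)
'''+s[j:]
open('fit.py','w').write(s)
E
python3 fit.py
```

```text
{'top': [[370.2, 224.4], [401.8, 225.4], [369.6, 251.6], [401.4, 252.8]], 'scene': [[251.9, 270.6], [211.1, 266.2], [260.2, 245.7], [221.6, 241.7]]}
['top'] [ 0.532  -0.1488 -0.0429  0.0437  0.0497] 0.02
['scene'] [ 0.5301 -0.1465 -0.0478  0.0441  0.0499] 0.001
['top', 'scene'] [ 0.531  -0.1472 -0.0456  0.0438  0.0498] 1.116
lugs mm [[20.9, -6.7], [2.5, 18.9], [-17.0, -10.5]] deg [ -17.7  -17.4 -368.2]
lugs mm [[21.2, -6.8], [2.7, 18.8], [-16.8, -10.6]] deg [ -17.7  -18.1 -367.6]
ins [ 0.5386  0.1125 -0.242 ] 0.07270124107676659
```

View pics/o3.png

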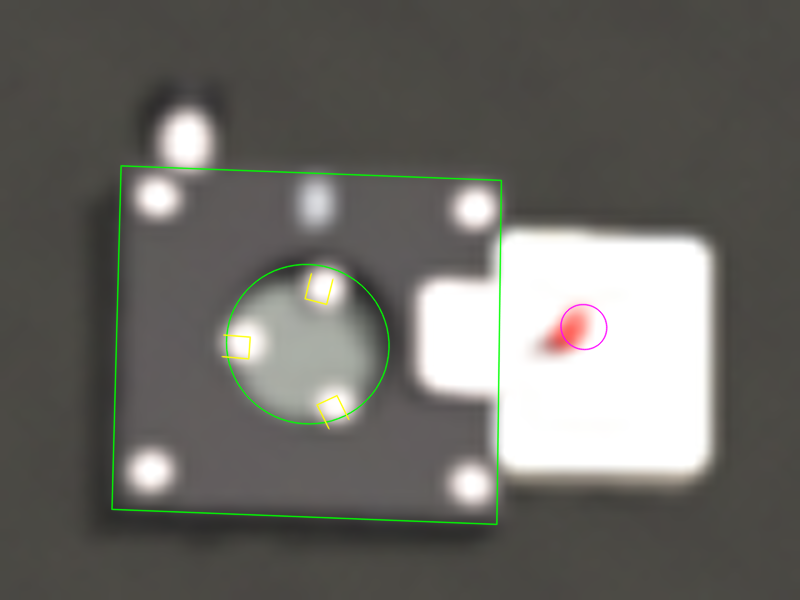

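View pics/o4.png

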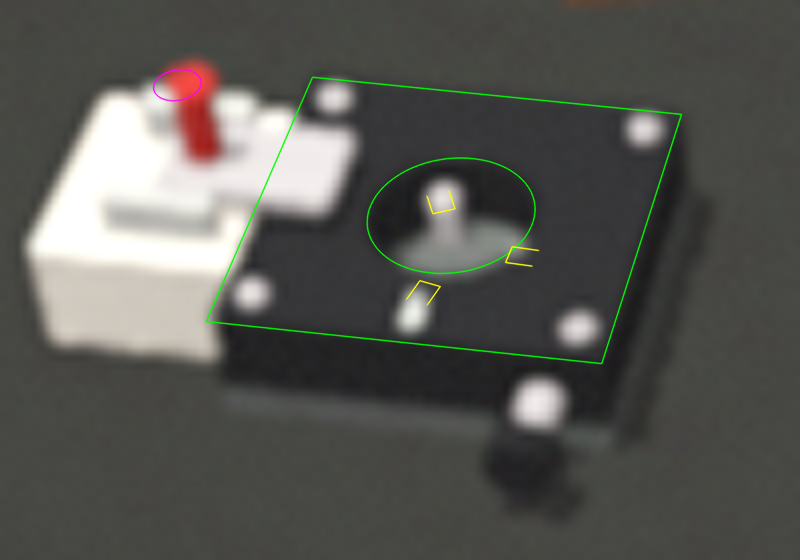

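View pics/o56.png

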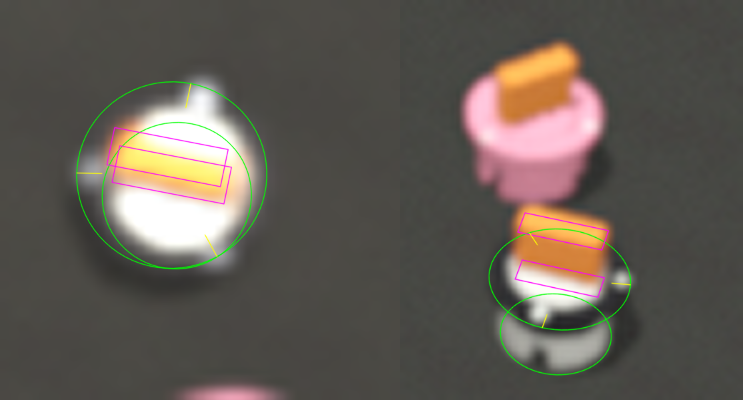

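Both cameras fit, with a relative bias of about 2 mm in y.
- Carrier: about (0.531, -0.1475), yaw -0.045.
- Lugs: about -0.245 rad relative to the carrier, so about -0.29 in world.
- Insert: about (0.539, 0.1135), yaw about -0.24.

Now I pick up the insert.

```bash
cat >> h.py <<'E'
def quat(yaw,flip=0):  # tool down, tool y along world angle yaw(+pi if flip)
    t=yaw+np.pi/2+np.pi*flip;return [0,np.cos(t/2),np.sin(t/2),0]
def st(msg=""):
    s=get_state();t=s["eef_rot"];print(msg,"t%.2f"%s["time"],"p",np.round(s["tcp_pos"],4),"F",np.round(s["contact_force"],1),"T",np.round(s["wrist_torque"],2),"w%.4f"%s["width"],"q7 %.2f"%s["qpos"][6]);return s
E
python3 - <<'E'
from h import *
for fl in(0,1,-1):
    for X,yw in(((.539,.1135,.036),-.24),((.531,-.1475,.048),-.29)):
        q=ctrl.ik(X,quat(yw,fl));print(fl,None if q is None else np.round(q,2))
E
```

```text
0 [ 0.12  0.68 -0.58  1.92  0.57  0.71 -1.04]
0 [ 0.59  0.66 -0.57  1.91  0.52  0.72 -0.58]
1 [ 0.43  0.94 -1.23  1.92  1.03  1.1   1.66]
1 [-0.39  0.93  1.15  1.93 -1.02  1.03 -2.2 ]
-1 [ 0.43  0.94 -1.23  1.92  1.03  1.1   1.66]
-1 [-0.39  0.93  1.15  1.93 -1.02  1.03 -2.2 ]
```

Run:
```python
from h import *
q=quat(-.24)
ctrl.movep([.539,.1135,.15],q);st()
ctrl.movel([.539,.1135,.036],q,.1);st("down")
p,d=vision.grab_frame("scene");cv2.imwrite("pics/s1.png",cv2.resize(p[190:310,280:400],None,fx=5,fy=5))
ctrl.close_gripper(40);st("closed")
ctrl.movel([.539,.1135,.10],q,.1);ctrl.pause(.2);st("up")
for n in CI:
    p,d=vision.grab_frame(n);cv2.imwrite(f"pics/{n}2.png",p)
p=cv2.imread("pics/scene2.png");cv2.imwrite("pics/s2.png",cv2.resize(p[150:310,260:420],None,fx=4,fy=4))
```

```text
t3.27 p [0.5393 0.1124 0.1499] F [ 0.1 -0.1  0.5] T [-0.    0.    0.01] w0.0853 q7 -1.11
down t4.56 p [0.5394 0.1137 0.0366] F [0.6 0.  0.9] T [ 0.    0.04 -0.  ] w0.0851 q7 -1.25
closed t5.27 p [0.5388 0.1134 0.0358] F [-0.1  0.  -0.6] T [-0.01  0.07 -0.02] w0.0110 q7 -1.25
up t6.26 p [0.5387 0.1134 0.0994] F [-0.6 -0.3 -2.3] T [ 0.02  0.   -0.01] w0.0109 q7 -1.17
```

View pics/s1.png

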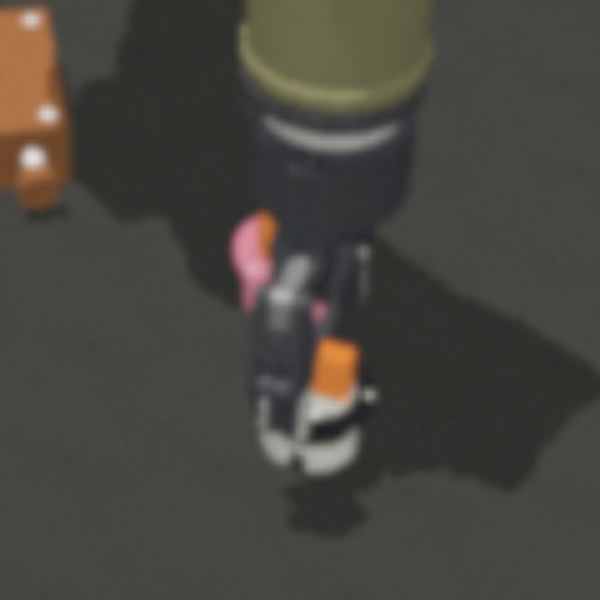

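View pics/s2.png

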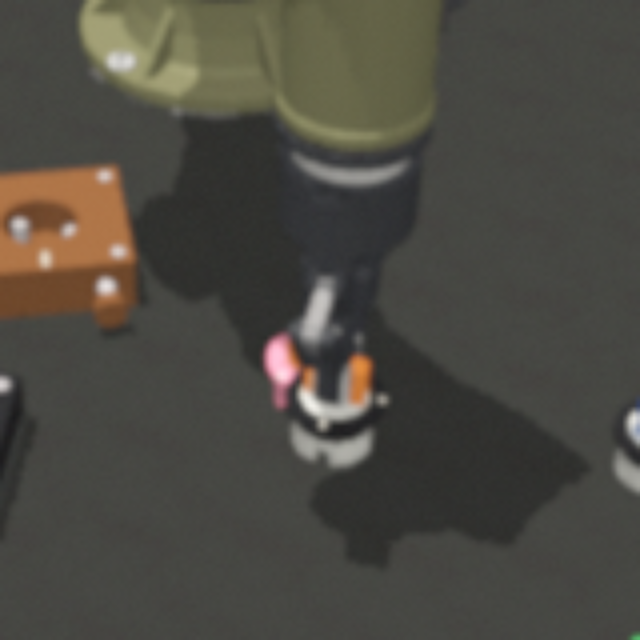

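The insert is held squarely, its notch facing the camera at crop (323,460). I'll carry it over the carrier and compare alignment in the same images.

Run:
```python
from h import *
ctrl.movel([.5387,.1134,.14],None,.15)
ctrl.movep([.531,-.1475,.14],quat(-.29));st()
ctrl.movel([.531,-.1475,.082],quat(-.29),.1);ctrl.pause(.2);st("above")
for n in CI:
    p,d=vision.grab_frame(n);cv2.imwrite(f"pics/{n}3.png",p)
from fit import polys,ipolys
I=(.531,-.1475,-.29)
for n,b,k in(("scene",(180,210,280,285),8),("top",(350,200,430,260),8)):
    p=cv2.imread(f"pics/{n}3.png")
    z=get_state()["tcp_pos"][2]-.0358
    overlay(n,p,ipolys(*I,z=z)+polys(.531,-.1475,-.045,-.245),b,k,f"pics/{n}3o.png")
    overlay(n,p,[],b,k,f"pics/{n}3p.png")
```

```text
t7.79 p [ 0.5313 -0.1455  0.14  ] F [-0.1  0.2 -1.6] T [ 0.02 -0.03 -0.01] w0.0113 q7 -0.70
above t8.72 p [ 0.5314 -0.1476  0.0826] F [ 0.1  0.8 -2.3] T [-0.04  0.02  0.03] w0.0112 q7 -0.78
{'top': [[370.2, 224.4], [401.8, 225.4], [369.6, 251.6], [401.4, 252.8]], 'scene': [[251.9, 270.6], [211.1, 266.2], [260.2, 245.7], [221.6, 241.7]]}
['top'] [ 0.532  -0.1488 -0.0429  0.0437  0.0497] 0.02
['scene'] [ 0.5301 -0.1465 -0.0478  0.0441  0.0499] 0.001
['top', 'scene'] [ 0.531  -0.1472 -0.0456  0.0438  0.0498] 1.116
lugs mm [[20.9, -6.7], [2.5, 18.9], [-17.0, -10.5]] deg [ -17.7  -17.4 -368.2]
lugs mm [[21.2, -6.8], [2.7, 18.8], [-16.8, -10.6]] deg [ -17.7  -18.1 -367.6]
ins [ 0.5386  0.1125 -0.242 ] 0.07270124107676659
```

View pics/scene3o.png

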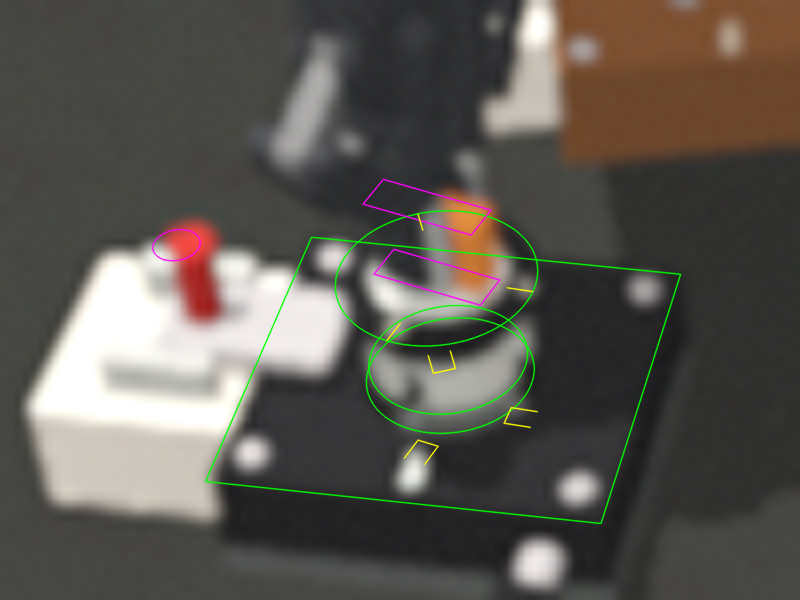

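View pics/scene3p.png

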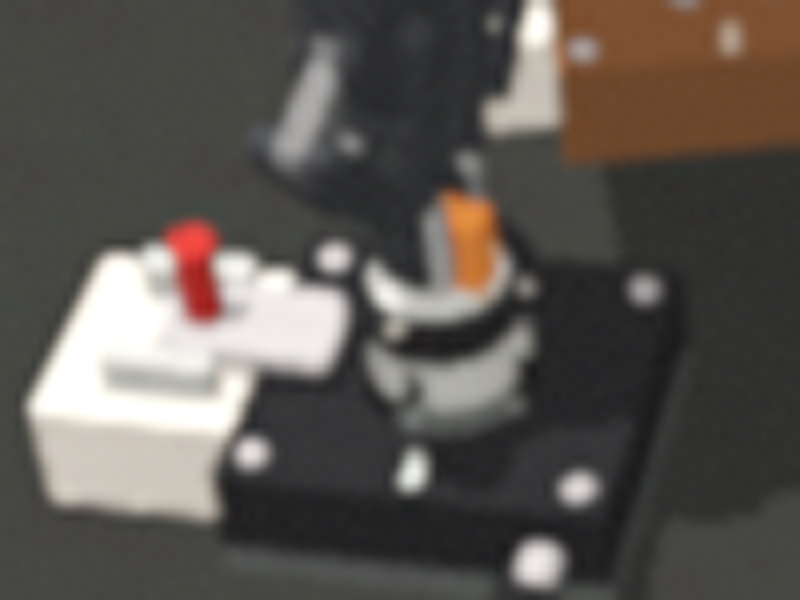

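View pics/top3o.png

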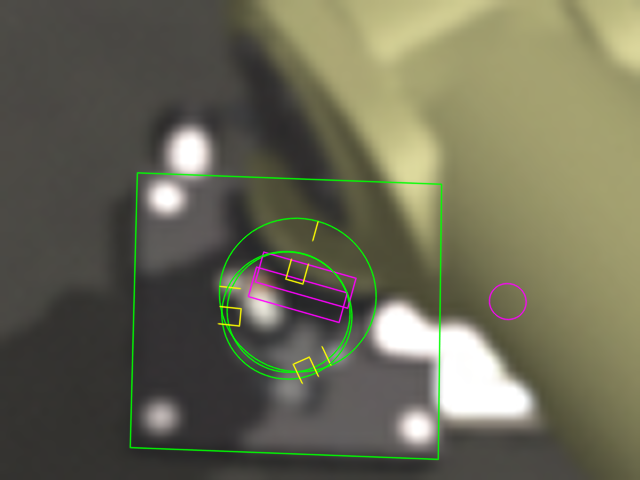

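In both views the held insert's ticks and foot lie within about 1 px of the model at the commanded pose, so it is aligned with the well. I'll lower it in small steps with a force guard.

```bash
cat >> h.py <<'E'
def down(x,y,yaw,z0,z1,dz=.001,lim=6,lat=8,base=(0,0.3,-2.3)):
    z=z0
    while z>z1+1e-6:
        z=max(z-dz,z1);ctrl.movel([x,y,z],quat(yaw),.02)
        s=get_state();F=s["contact_force"]-base
        print("%.4f"%z,np.round(s["tcp_pos"],4),np.round(F,1),np.round(s["wrist_torque"],2))
        if F[2]>lim or np.hypot(*F[:2])>lat: print("STOP");return z,F
    return z,F
E
python3 - <<'E'
from h import *
x,y,w=.531,-.1475,-.29
z,F=down(x,y,w,.082,.064,.002)
if z<.065: down(x,y,w,z,.058,.001)
st()
E
```

```text
0.0800 [ 0.5309 -0.1476  0.0799] [-0.4  0.1  0.7] [0.04 0.02 0.  ]
0.0780 [ 0.5309 -0.1475  0.0778] [ 0.3 -0.1 -0.2] [-0.   -0.01 -0.  ]
0.0760 [ 0.5309 -0.1475  0.0758] [ 0.1 -0.4  1.2] [0.03 0.02 0.  ]
0.0740 [ 0.5309 -0.1475  0.0739] [-0.2 -0.2  0.3] [-0.03 -0.04  0.02]
0.0720 [ 0.5309 -0.1475  0.0719] [ 0.6 -0.3 -0.9] [-0.05 -0.02 -0.04]
0.0700 [ 0.5309 -0.1475  0.0699] [-0.5 -0.1 -0.5] [-0.02 -0.04  0.02]
0.0680 [ 0.5309 -0.1475  0.0679] [ 0.1  0.4 -0.1] [ 0.   -0.04  0.07]
0.0660 [ 0.5309 -0.1475  0.0659] [-0.1  0.4 -0.3] [-0.01 -0.01 -0.09]
0.0640 [ 0.5309 -0.1475  0.0639] [ 0.6 -0.8  0.2] [-0.03  0.02 -0.04]
0.0630 [ 0.531  -0.1475  0.0629] [ 0.3 -1.1 -0.8] [-0.01  0.01  0.03]
0.0620 [ 0.531  -0.1475  0.0619] [0.2 0.4 0.5] [0.01 0.01 0.02]
0.0610 [ 0.531  -0.1475  0.061 ] [ 0.4 -1.2 -0.9] [ 0.   -0.07  0.02]
0.0600 [ 0.531  -0.1475  0.0599] [ 0.2 -1.  -0.4] [ 0.02 -0.04 -0.06]
0.0590 [ 0.5309 -0.1475  0.0589] [-0.5  0.3  0.2] [-0.02  0.05  0.03]
0.0580 [ 0.531  -0.1475  0.0579] [ 0.8 -0.2  0.6] [-0.04 -0.02  0.01]
 t12.57 p [ 0.531  -0.1475  0.0579] F [ 0.8  0.1 -1.7] T [-0.04 -0.02  0.01] w0.0114 q7 -0.81
```

The foot is already 4 mm below lug level with no force, so the visually measured angle fits. I'll continue to flange contact.

Run:
```python
from h import *
x,y,w=.531,-.1475,-.29
z,F=down(x,y,w,.058,.0495,.001)
if z<.0500: z,F=down(x,y,w,z,.0455,.0005)
st()
```

```text
0.0570 [ 0.5309 -0.1475  0.0569] [-0.3 -0.4  0.6] [ 0.07 -0.01 -0.01]
0.0560 [ 0.5309 -0.1475  0.0559] [ 0.3 -0.3 -0.2] [-0.   -0.01 -0.  ]
0.0550 [ 0.531  -0.1475  0.0549] [-0.3 -0.2  0.1] [0.04 0.03 0.03]
0.0540 [ 0.531  -0.1475  0.054 ] [-0.3 -0.4  0.2] [ 0.03 -0.01  0.03]
0.0530 [ 0.5309 -0.1475  0.0529] [-0.5  0.3  0.5] [-0.04  0.01 -0.01]
0.0520 [ 0.531  -0.1475  0.0519] [-0.4  0.2 -1.2] [-0.05 -0.04 -0.03]
0.0510 [ 0.5309 -0.1475  0.0509] [-0.3 -0.   0. ] [-0.03  0.02 -0.03]
0.0500 [ 0.5309 -0.1475  0.0499] [0.2 0.8 0.8] [-0.02 -0.03  0.03]
0.0495 [ 0.531  -0.1475  0.0495] [ 0.   0.4 -0.4] [-0.02 -0.02 -0.01]
0.0490 [ 0.531  -0.1475  0.049 ] [-1.1 -0.1  0.1] [-0.06  0.01 -0.02]
0.0485 [ 0.531  -0.1475  0.0485] [ 0.  -0.1 -0.9] [-0.04  0.02  0.02]
0.0480 [ 0.5309 -0.1475  0.0479] [ 0.1 -0.2 -0.6] [-0.01  0.01  0.  ]
0.0475 [ 0.5311 -0.1475  0.0478] [-1.  -0.6  5.3] [-0.05  0.28  0.02]
0.0470 [ 0.531  -0.1474  0.0477] [-3.3  0.2 10.6] [-0.09  0.64 -0.06]
STOP
 t16.07 p [ 0.531  -0.1474  0.0477] F [-3.3  0.5  8.3] T [-0.09  0.64 -0.06] w0.0114 q7 -0.83
```

The flange contacts at the expected height (TCP 0.0478). Release and check.

Run:
```python
from h import *
x,y,w=.531,-.1475,-.29
ctrl.movel([x,y,.0477],quat(w),.02);st()
ctrl.ungrasp();st("open")
ctrl.movel([x,y,.15],quat(w),.12)
ctrl.movel([x,y+.12,.20],quat(w),.2)
ctrl.pause(.2);st("clear")
from fit import polys,ipolys
for n,b,k in(("scene",(180,210,280,285),8),("top",(350,200,430,260),8)):
    p,d=vision.grab_frame(n);cv2.imwrite(f"pics/{n}4.png",p)
    overlay(n,p,ipolys(x,y,w,z=.012),b,k,f"pics/{n}4o.png")
```

```text
t16.32 p [ 0.5311 -0.1475  0.0478] F [-1.2 -0.7  2.5] T [-0.05  0.11 -0.04] w0.0114 q7 -0.82
open t17.03 p [ 0.531  -0.1475  0.0477] F [ 0.2  0.2 -0.1] T [0.02 0.04 0.  ] w0.0854 q7 -0.82
clear t19.03 p [ 0.5307 -0.029   0.1993] F [ 0.1 -0.2  0.7] T [-0.01 -0.01  0.02] w0.0854 q7 -0.85
{'top': [[370.2, 224.4], [401.8, 225.4], [369.6, 251.6], [401.4, 252.8]], 'scene': [[251.9, 270.6], [211.1, 266.2], [260.2, 245.7], [221.6, 241.7]]}
['top'] [ 0.532  -0.1488 -0.0429  0.0437  0.0497] 0.02
['scene'] [ 0.5301 -0.1465 -0.0478  0.0441  0.0499] 0.001
['top', 'scene'] [ 0.531  -0.1472 -0.0456  0.0438  0.0498] 1.116
lugs mm [[20.9, -6.7], [2.5, 18.9], [-17.0, -10.5]] deg [ -17.7  -17.4 -368.2]
lugs mm [[21.2, -6.8], [2.7, 18.8], [-16.8, -10.6]] deg [ -17.7  -18.1 -367.6]
ins [ 0.5386  0.1125 -0.242 ] 0.07270124107676659
```

View pics/scene4o.png

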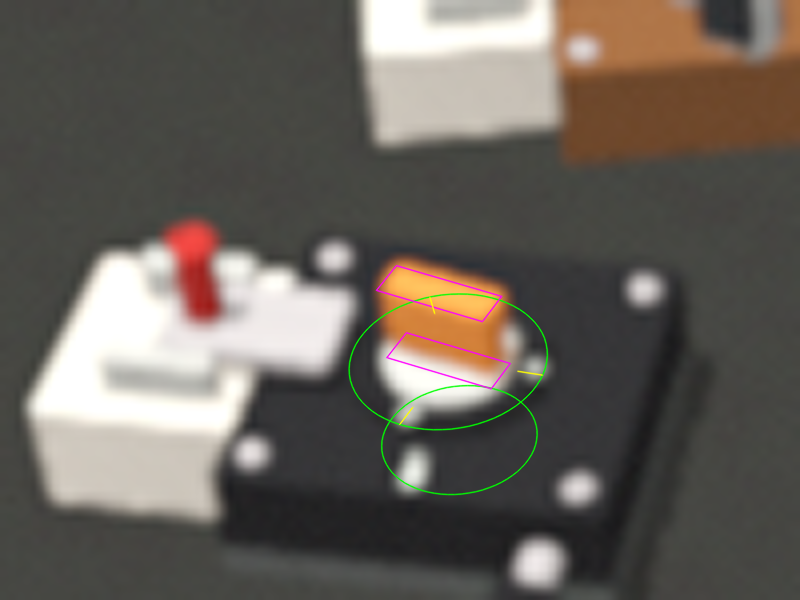

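View pics/top4o.png

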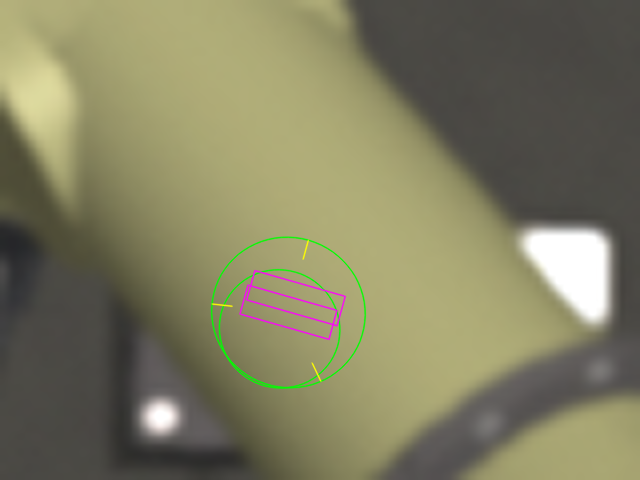

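The scene view shows the wing and ticks at the home height, and the flange lies flat around (445,365). The post is at scene crop (192,240). Now I push the latch.

Run:
```python
from h import *
c=np.array([.5295,-.1475]);yw=-.045;ya=np.array([-np.sin(yw),np.cos(yw)])
q=quat(yw)
P=lambda s,z:[*(c+s*ya),z]
ctrl.close_gripper(40)
ctrl.movep(P(-.125,.20),q)
ctrl.movel(P(-.125,.066),q,.12);ctrl.pause(.2)
b=st("behind")["contact_force"]
s=-.125
while s<-.070:
    s+=.001;ctrl.movel(P(s,.066),q,.02)
    S=get_state();F=S["contact_force"]-b
    f=-F[:2]@ya
    print("%.3f"%s,np.round(((S["tcp_pos"][:2]-c)@ya),4),np.round(F,1),end=" | ")
    if f>12 or abs(F[2])>12:break
st("\nend")
for n in CI:
    p,d=vision.grab_frame(n);cv2.imwrite(f"pics/{n}5.png",p)
```

```text
behind t22.33 p [ 0.5242 -0.2726  0.0666] F [0.3 0.1 0.8] T [-0.    0.01  0.03] w-0.0001 q7 -0.36
-0.124 -0.1239 [ 0.1 -0.2 -0.7] | -0.123 -0.1229 [-0.9  0.5 -0.7] | -0.122 -0.1219 [-0.5  0.4 -0.6] | -0.121 -0.1209 [-0.6 -0.4 -0.8] | -0.120 -0.1199 [ 0.2 -0.4 -0.3] | -0.119 -0.1189 [-0.2  0.2  0.2] | -0.118 -0.1179 [-1.  -0.7 -1.3] | -0.117 -0.1169 [-0.2  0.1 -0.6] | -0.116 -0.1159 [-0.1 -0.4 -0.5] | -0.115 -0.1149 [ 0.7 -1.3 -0.2] | -0.114 -0.1139 [-0.5  0.3 -0.1] | -0.113 -0.1129 [-0.9 -0.  -0.5] | -0.112 -0.1119 [-0.  -0.1 -0.7] | -0.111 -0.1109 [ 0.3 -0.2 -0.6] | -0.110 -0.1099 [ 0.1 -0.4 -0.8] | -0.109 -0.1089 [-0.4  0.2 -1.2] | -0.108 -0.1079 [-0.7 -0.2 -0.7] | -0.107 -0.1069 [ 0.1 -0.2 -1.2] | -0.106 -0.1059 [-0.1 -1.1 -0.8] | -0.105 -0.1049 [-0.3 -0.5 -0.8] | -0.104 -0.1039 [ 0.1 -0.4 -1.1] | -0.103 -0.1029 [-0.8  0.4 -0.6] | -0.102 -0.1019 [-0.7 -0.9 -1.2] | -0.101 -0.1009 [ 0.6 -0.  -0.9] | -0.100 -0.0999 [-0.6 -0.1 -0.4] | -0.099 -0.0989 [ 0.2  0.3 -1. ] | -0.098 -0.0979 [-0.5 -0.5 -1.5] | -0.097 -0.0969 [ 0.4 -0.8 -0.6] | -0.096 -0.0959 [-0.2  0.7 -0.5] | -0.095 -0.0949 [-0.3  0.9 -0.8] | -0.094 -0.0939 [-0.3  0.4 -0.6] | -0.093 -0.0932 [-0.3 -0.6 -1.1] | -0.092 -0.0922 [-1.2 -1.2 -0.8] | -0.091 -0.091 [-1.2 -1.5 -0.7] | -0.090 -0.0898 [-0.7 -1.6 -1.1] | -0.089 -0.0888 [-0.6 -0.5 -1.1] | -0.088 -0.0878 [ 0.2 -1.8 -0.9] | -0.087 -0.0869 [-1.  -1.8 -0.1] | -0.086 -0.0859 [-0.2 -0.7 -0.6] | -0.085 -0.0849 [-0.9 -1.2 -1.3] | -0.084 -0.0839 [-0.5 -1.2 -0.2] | -0.083 -0.0829 [-0.4 -0.7 -1.6] | -0.082 -0.0819 [-1.  -1.2 -1. ] | -0.081 -0.081 [-0.1 -0.9 -0.7] | -0.080 -0.0809 [-1.7 -5.4 -0.7] | -0.079 -0.0808 [-0.8 -8.  -0.7] | -0.078 -0.0807 [-1.2 -9.7 -0.5] | -0.077 -0.0806 [ -1.2 -10.8   0.7] | -0.076 -0.0806 [ -0.8 -14.4   1.4] | 
end t34.58 p [ 0.5258 -0.228   0.0661] F [ -0.5 -14.3   2.2] T [-2.97  0.07 -0.  ] w0.0003 q7 -0.45
```

A hard stop at -0.081 is the expected end position (post at 64 mm). Back off and look.

Run:
```python
from h import *
ya=np.array([.045,.999]);p=get_state()["tcp_pos"]
e=[*(p[:2]-.03*ya),.066];ctrl.movel(e,None,.08)
ctrl.movel([e[0],e[1],.20],None,.15)
ctrl.movep([.40,-.45,.25],quat(-.5));ctrl.pause(.3);st("clear")
for n,b,k in(("scene",(180,210,280,285),8),("top",(350,200,430,260),8)):
    p,d=vision.grab_frame(n);cv2.imwrite(f"pics/{n}6.png",p)
    x,y,yw=(.5303,-.1465,-.047) if n=="scene" else (.532,-.1488,-.043)
    L=[(frame(x,y,yw,circ(.007,.083)+[0,o,0]),cl) for o,cl in((-.08,(0,255,0)),(-.064,(255,0,255)))]
    L.append((frame(x,y,yw,[[.015,-.05,.053],[.015,-.022,.053],[-.015,-.022,.053],[-.015,-.05,.053]]),(255,0,0)))
    overlay(n,p,L,b,k,f"pics/{n}6o.png")
```

```text
clear t37.54 p [ 0.4009 -0.449   0.2499] F [-0.7 -0.4 -0. ] T [-0.06 -0.   -0.01] w0.0001 q7 -0.21
```

View pics/scene6o.png

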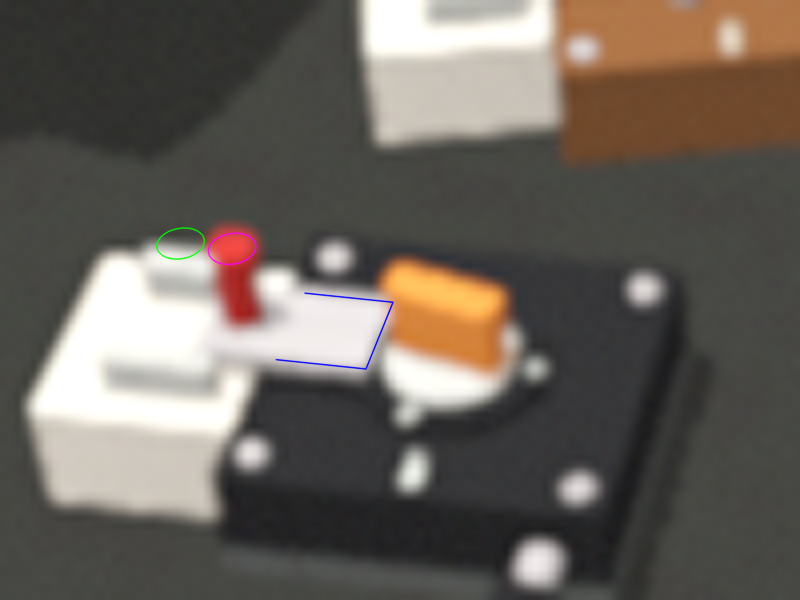

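View pics/top6o.png

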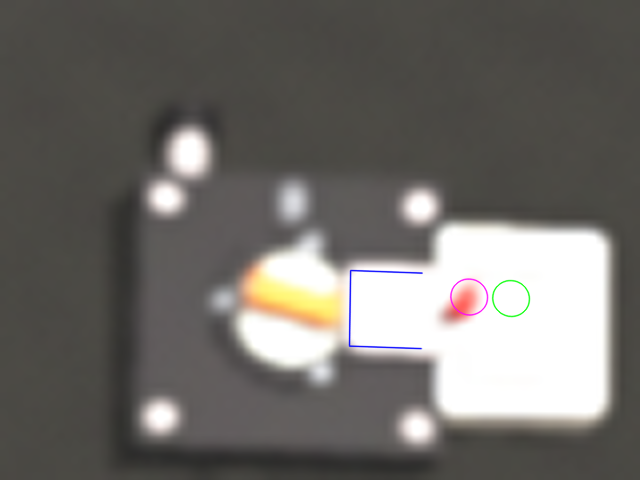

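View pics/scene6.png

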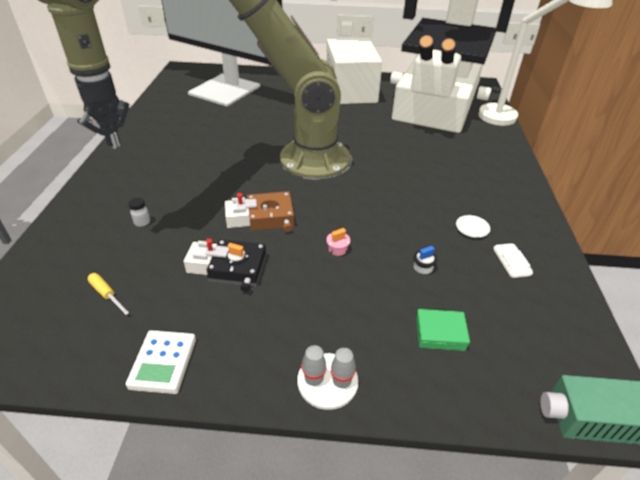

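In both views the post lies on the home marker (magenta) and the plate end covers the flange. The insert is seated and the other things have not moved. I'm handing it in.

Run:
```python
from h import *
st();ticket.close_job()
```

```text
t37.64 p [ 0.4005 -0.4495  0.2499] F [-0.3  0.7 -0.6] T [ 0.    0.03 -0.03] w0.0002 q7 -0.21
the job is handed in; nothing more can be done
```

The condenser insert is seated in the black carrier's well, the latch is pushed home, and I handed the job in at about 37.6 s. `close_job` reports no verdict, so the result rests on my own checks.

- **Pick and fit:** I gripped the insert with the orange wing and read the lug angle from the images: about -0.25 rad from the carrier's +x. No turning search was needed. At that angle the foot dropped past the lugs with no noticeable force. The flange touched at the expected height, with about 11 N measured, and I then let go.
- **Latch:** I pushed the post to its hard stop with about 14 N, then backed the arm well clear.
- **Last pictures:** In both cameras the post and plate end match the fully home marks to about 1 mm. The scene view shows the flange flat on the carrier, and the spare and other bench items are where they were.
- **What disagreed:** The two cameras differed by about 2 mm in y for the carrier, and I used the mean. The post touched the fingers 12 to 13 mm before the stop, not the 16 mm of full travel. So the latch may not have been fully drawn back at the start, or I noticed the first contact late.

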